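# Pin a drawbar clevis and lock it with a spring cotter

## Robot

A 6-joint arm with a two-finger parallel gripper is mounted at the origin on the work surface; the furniture and walls round the work are solid. World frame = base frame: x ahead of the robot, y to its left, z up, the work surface at z = 0. Lengths are in m, angles in rad, forces in N, time in s.
With the tool pointing down it reaches from about 0.275 to 0.825 m from the base axis. Payload 4.9 kg.
Tool frame: the origin (TCP) lies midway between the tips of the shut fingers; the grasp point (between the pads) lies 19 mm behind it (grip_point_offset is the distance from the TCP to the grasp point, in m); z points along the fingers, y is the line along which they close (so a half turn about z gives the same grasp; the last joint's range is limited). The gripper opens to 85 mm and grips with 20 to 120 N. Pads are 22 mm wide; open, the fingers measure 114 mm over their backs; the gripper's body (76 mm by 85 mm) begins 54 mm behind the grasp point. The pads swing forward as they close: fully open they stand 13 mm farther back than shut.
Start: joints at [-1.284, 0.326, -0.193, 1.052, 0, 1.437], TCP at [0.225, -0.502, 0.231] pointing down, gripper open.
Joint ranges: [-2.65, 2.65], [-0.97, 1.79], [-1.3, 1.35], [-1.93, 2.1], [-1.47, 1.37], [-3.14, 3.14]. Speed limits (rad/s): [2.57, 2.57, 3.14, 3.14, 3.14, 3.14].

## Interface

Orientations are given as a rotation vector (axis times angle).
In Python, from cell import * gives the robot as it stands. Calls block until the motion is done:
- movep(position, orientation): joint-space move of the TCP to a pose.
- move_l(position, velocity=0.15, rot=None, until_force=None): straight line of the TCP; rot=None keeps the orientation; velocity is the mean speed in m/s. With until_force (N) it stops when the force on the tool has changed by that much, and returns True; else False.
- set_joints(angles): joint-space move.
- let_go() and grab(newtons=None): open the fingers fully, or close them until they stop; newtons is the grip in N (None keeps the last).
- sleep(seconds).
- ik(position, orientation): joint angles nearest the present ones, or None.
- get_state(): the state.
- grab_frame(name): name is "scene" or "top" or "wrist"; returns a dict with "img" (384x512x3 uint8, red, green, blue), "fx", "fy", "cx", "cy" (pixels), "cam_to_world" (4x4, takes a point from camera to world coordinates); the wrist camera has in their place "T_tool_cam" (4x4, takes a point from camera to tool coordinates, whose origin is the TCP and whose axes are the flange's). Camera axes: x right, y down, z forward; pixel columns grow to the right and rows downward; lengths in m; the calibration is good to about 2 mm. A picture is of the moment at which its call begins: read the wrist's pose just before it. There is no depth.
A pose or a line that the arm cannot do raises MotionError and nothing moves.
- sign_off(): hands the job in; it is judged then, once.
Trained networks look in the newest picture that a camera, given by its name, has taken for a name from the list of things; names that differ only in an ending like _2 or _b are one class to them, and where a whole thing is asked for, a point or a joint stands for the part that bears it (a point fixed in the world has none). Each returns a list of dicts, best first, with "score" (0 to 1); they miss things now and then, are a little off and sometimes report something else, mostly with a low value. They report only what shows in the picture. A call takes as long as a camera call.
- spot_in(camera, name): "centre" ([column, row] in pixels, amid what is visible of it).
- silhouettes(camera, name): "mask" (384x512 bool, what is visible of it) and "centre" ([column, row] in pixels, amid what is visible of it).
- tip_of(camera, name): "centre" ([column, row] in pixels: a listed point, or the origin of a listed thing).
The state is a dict: "clock": time; "q": joint angles; "joint_velocities": joint speeds; "tau": joint torques, N m; "position": TCP position; "eef_rot": TCP orientation; "contact_force": force on the tool from outside, world axes, zero at the start; "wrist_torque": the same for the moment, N m; "finger_gap": opening from 0.0 (shut) to 1.0 (fully open); "grasp_force": force on a finger pad.
Only numpy, scipy, OpenCV 4.12 (cv2) and the standard library are available. Lean on these libraries where they do the work, as an engineer would, in place of code of your own. Each camera call takes 0.05 s, during which the arm holds its last target. There are 200 camera calls.

## Task

Finish the drawbar joint in the blue fork. Push the steel pin fully home by its head, so that its cross hole comes clear of the far cheek; then take the brass-coloured spring cotter from the slotted wooden block and push its straight leg down through the cross hole until the bow snaps over the pin, and let go. The pin has turned in its bores and its hole leans towards the robot's side, so feel for the hole with the tip and bring it plumb with the leg; do not force anything (no more than about 12 N on the cotter, 25 N on the pin's head), and leave the other things on the bench alone.

Things in the scene. Friction and masses are not known exactly. Their poses are not given: they have to be found in the camera images.
- fork: Blue fork bracket bolted to the bench (fixed). Origin on the bench under its middle; y along the pin from head to far end, x across it, away from the robot. Base plate 96 x 104 x 10 mm; two cheeks 50 mm wide, outer faces at y = -23 and +23 mm, round tops up to z = 110 mm; the dark drawbar eye between them slopes down in +x to the bench. The far cheek's washer ends at y = 26 mm.
- pin (a joint): How far the steel pin still stands out of the fork, in m: 0 = home (head against the near cheek), it starts 0.022 to 0.036. It slides along the fork's y with about 4 N of friction, to a hard stop at 0. Diameter 30 mm, head 44 mm across and 10 mm thick, flat outer face.
- head_home (a point): Centre of the outer face of the pin's head when the pin is home (a point fixed to the fork, same axes), 33 mm from the fork's middle, 71 mm before hole_home along y, 85 mm above the bench. Now that face is further out along the fork's -y by the value of joint pin.
- hole_home (a point): Point fixed to the fork (same axes), 85 mm above the bench: centre of the cross hole once the pin is home, 12 mm beyond the washer, 14 mm short of the pin's end. The hole is 8 mm wide with hardly broken edges, through the 30 mm pin. Its upper mouth leans towards the fork's -x, well off plumb: up to 40 degrees (10 mm off the top), not measured; the pin turns against 0.05 N m of friction.
- clip: Spring cotter (R-clip) of 6 mm brass-coloured wire, 70 g, upright in the block. Origin on the straight leg, at the point that lies in the pin's centre when fitted; z up along that leg (tip at z = -45 mm), x towards the bow, y through the coil. The bow wraps half round the pin (wire centre x = 19 mm at z = 0), narrows to x = 10 at z = -16 and flares to its end at x = 16, z = -29 mm.
- clip_tip (a point): Round tip of the cotter's straight leg, 45 mm below its origin.
- clip_eye (a point): Centre of the cotter's coil eye, where to hold it: 24 mm across in x and z, 12 mm thick in y, 9 mm in x from the straight leg's line and 44 mm above the cotter's origin.
- clip_bow (a joint): How far the bow is sprung open at the coil, in rad: 0 = relaxed, about 0.1 while it passes over the pin, back under 0.03 when it has snapped over. About 3 N m per rad: pushing it over the pin takes some 5 to 10 N, then it pulls itself down. It touches the pin when the straight leg's tip is about at the pin's axis.
- clip_block: Light wooden block 110 x 70 x 58 mm (fixed), origin on the bench under its middle, x along its length. A slot along x in its middle, 26 x 7.5 mm and 45 mm deep, holds the cotter's legs, bow towards the block's +x; four bolts stand in its corners, up to 90 mm high. Lift the cotter 50 mm straight up to clear it.
- pliers: Red-handled pliers lying on the bench, 222 x 58 x 16 mm; a bystander.
- mug: White coffee mug, 83 mm across, 86 mm high, standing by the tool tin; a bystander.

How it is judged:
By the outcome, as a careful person would: the job done as asked, in the order asked, and still so for the second after the job is handed in, with the robot touching nothing.
It also fails if it takes over 58 s, if anything falls off the work surface, if the arm or the gripper's body presses on something with over 40 N, if the wrist force passes 120 N, or if a joint passes its speed limit or range.

## Working session

There is one attempt and no reset: what is moved stays moved. The work goes in short steps, each a Python script; the robot and the scene stay as the last script left them, time stands still between calls to the robot, and variables do not carry over. Pictures are saved under pics/ and viewed, at most 10 in all, crops included, and the job is handed in when it is done.

```bash
mkdir -p pics; ls
python3 - <<'E'
from cell import *
import cv2,numpy as np
ims=[]
for c in ["scene","top"]:
    f=grab_frame(c); ims.append(f["img"])
    print(c,f["fx"],f["fy"],f["cx"],f["cy"],np.round(f["cam_to_world"],4).tolist())
    for n in ["fork","pin","head_home","hole_home","clip","clip_tip","clip_eye","clip_block","pliers","mug"]:
        try:
            r=tip_of(c,n)[:2]; print(n,[(np.round(d["centre"],1).tolist(),round(d["score"],2)) for d in r])
        except Exception as e: print(n,e)
cv2.imwrite("pics/a.png",cv2.resize(np.hstack(ims)[...,::-1],(800,300)))
for c,i in zip("st",ims): cv2.imwrite(f"pics/{c}.png",cv2.resize(i[...,::-1],(800,600)))
print(get_state())
E
```

```text
pics
scene 456.4119338779264 456.4119338779264 251.53676884124516 190.9609612260585 [[-0.769, -0.3118, 0.558, -0.1056], [-0.6392, 0.3902, -0.6627, 0.7517], [-0.0111, -0.8663, -0.4994, 0.5849], [0.0, 0.0, 0.0, 1.0]]
fork [([257.3, 203.2], 0.63), ([315.3, 187.1], 0.43)]
pin it knows: clip, clip_block, clip_eye, clip_tip, fork, head_home, hole_home, mug, pliers
head_home [([266.9, 168.8], 0.59)]
hole_home [([246.8, 179.4], 0.78)]
clip [([321.8, 165.9], 0.52)]
clip_tip []
clip_eye [([320.4, 149.4], 0.68)]
clip_block [([316.4, 188.3], 0.6)]
pliers [([245.6, 255.5], 0.79)]
mug []
top 488.7366899575232 488.7366899575232 254.3115723109128 190.20835758539437 [[-0.0193, -0.9901, 0.1393, 0.2929], [-0.9995, 0.0224, 0.0205, 0.0619], [-0.0234, -0.1388, -0.99, 1.242], [0.0, 0.0, 0.0, 1.0]]
fork [([283.7, 180.3], 0.77)]
pin it knows: clip, clip_block, clip_eye, clip_tip, fork, head_home, hole_home, mug, pliers
head_home [([296.7, 172.3], 0.91)]
hole_home [([265.1, 172.1], 0.85)]
clip [([348.9, 205.2], 0.57), ([346.7, 205.3], 0.3)]
clip_tip [([349.8, 211.0], 0.53)]
clip_eye []
clip_block [([346.8, 204.0], 0.92)]
pliers [([214.8, 219.5], 0.56)]
mug [([158.1, 169.9], 0.59)]
{'clock': 1.0, 'q': array([-1.28419300e+00,  3.26184604e-01, -1.92613784e-01,  1.05202633e+00,
        3.58033450e-05,  1.43658805e+00]), 'joint_velocities': array([-0.0006394 ,  0.00103115,  0.0002618 ,  0.00201655,  0.00010227,
        0.00031017]), 'tau': array([ 1.92781617e-04, -4.43336785e+01,  2.62760925e+01,  1.11309884e-03,
        4.93952518e-05, -8.43751735e-06]), 'position': array([ 0.22469229, -0.50201019,  0.23128399]), 'eef_rot': array([-3.07227838e+00, -6.56136403e-01, -5.26809845e-05]), 'contact_force': array([-0.17695805,  0.37473023, -0.25916373]), 'wrist_torque': array([ 0.00361157, -0.0169747 , -0.03847032]), 'grasp_force': 0.0, 'finger_gap': 0.9989121518157287}
```

View pics/s.png

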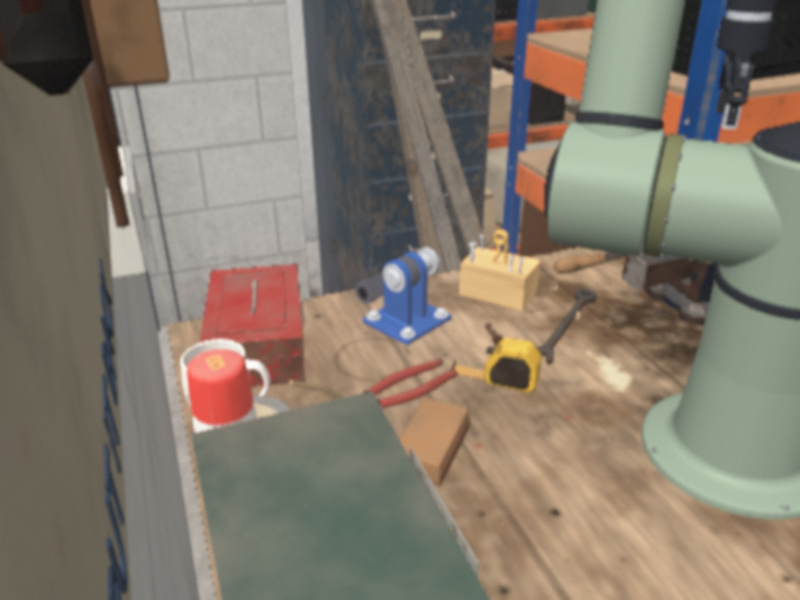

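View pics/t.png

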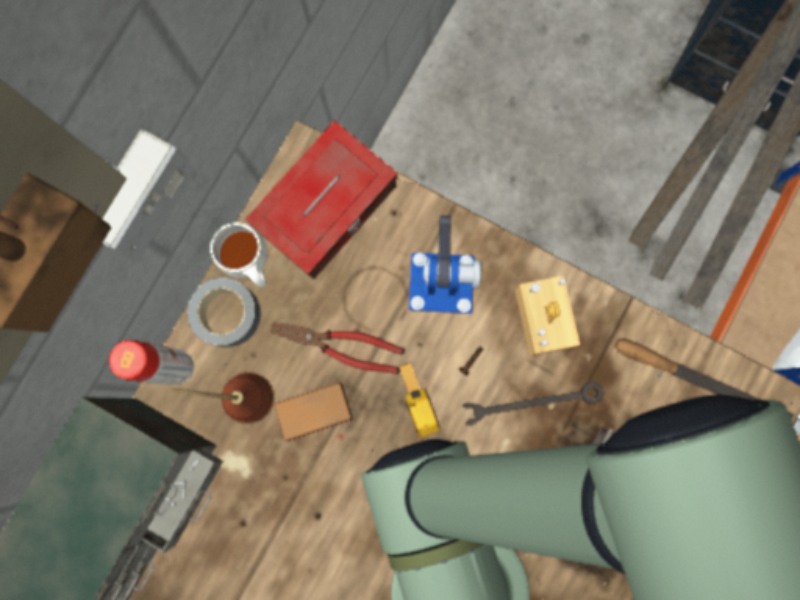

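```bash
cat > h.py <<'E'
from cell import *
import numpy as np,cv2
from scipy.spatial.transform import Rotation as R
def ray(f,uv,T=None):
    T=f["cam_to_world"] if T is None else T
    d=T[:3,:3]@[(uv[0]-f["cx"])/f["fx"],(uv[1]-f["cy"])/f["fy"],1]
    return T[:3,3],d/np.linalg.norm(d)
def onz(f,uv,z,T=None):
    o,d=ray(f,uv,T); return o+d*(z-o[2])/d[2]
def tri(rays):
    A=sum(np.eye(3)-np.outer(d,d) for o,d in rays); b=sum((np.eye(3)-np.outer(d,d))@o for o,d in rays)
    return np.linalg.solve(A,b)
def rot(x,z):  # tool rotvec from x axis, z axis
    z=np.array(z,float);z/=np.linalg.norm(z);x=np.array(x,float);x-=z*(x@z);x/=np.linalg.norm(x)
    return R.from_matrix(np.c_[x,np.cross(z,x),z]).as_rotvec()
E
python3 - <<'E'
from h import *
s=grab_frame("scene");t=grab_frame("top")
Z=dict(fork=0,head_home=.085,hole_home=.085,clip_block=0,clip=.058,clip_eye=.1)
S=dict(fork=(257.3,203.2),head_home=(266.9,168.8),hole_home=(246.8,179.4),clip_block=(316.4,188.3),clip=(321.8,165.9),clip_eye=(320.4,149.4))
Tt=dict(fork=(283.7,180.3),head_home=(296.7,172.3),hole_home=(265.1,172.1),clip_block=(346.8,204),clip=(348.9,205.2))
for n in S:
    print(n,"scene",onz(s,S[n],Z[n]).round(4), "top",onz(t,Tt[n],Z[n]).round(4) if n in Tt else "", tri([ray(s,S[n]),ray(t,Tt[n])]).round(4) if n in Tt else "")
print("mug",onz(t,(158.1,169.9),0),"pl",onz(t,(214.8,219.5),0))
E
```

```text
fork scene [0.4985 0.0128 0.    ] top [0.4916 0.0116 0.    ] [0.494  0.0134 0.0016]
head_home scene [ 0.4921 -0.0163  0.085 ] top [ 0.4967 -0.0166  0.085 ] [ 0.4955 -0.0178  0.0836]
hole_home scene [0.4954 0.0542 0.085 ] top [0.499  0.0591 0.085 ] [0.4964 0.0574 0.0865]
clip_block scene [ 0.4257 -0.1398  0.    ] top [ 0.4269 -0.1471  0.    ] [ 0.4285 -0.1471 -0.0044]
clip scene [ 0.425  -0.1575  0.058 ] top [ 0.4176 -0.1423  0.058 ] [ 0.4161 -0.141   0.0674]
clip_eye scene [ 0.4346 -0.1611  0.1   ] top  
mug [0.52646509 0.33618859 0.        ] pl [0.39449085 0.18986059 0.        ]
```

The scene view shows the blue fork at (405,300) in the enlarged picture and the block with the cotter at (500,275). In the top view the fork is at (443,280) with the steel head towards the right (-y), and the block is at (548,315). The network positions match both. Next I'll take a closer look with the wrist camera.

Run:
```python
from h import *
import pickle
movep([0.43,-0.09,0.30],rot([1,0,0],[0,0,-1]))
st=get_state(); f=grab_frame("wrist")
T=np.eye(4);T[:3,:3]=R.from_rotvec(st["eef_rot"]).as_matrix();T[:3,3]=st["position"];T=T@f["T_tool_cam"]
print(st["clock"],st["position"],T.round(3).tolist(),f["fx"])
Z=dict(fork=0,head_home=.085,hole_home=.085,clip_block=0,clip=.058,clip_eye=.1,clip_tip=.013)
for n in Z:
    for d in tip_of("wrist",n)[:2]: print(n,np.round(d["centre"],1),round(d["score"],2),onz(f,d["centre"],Z[n],T).round(4))
cv2.imwrite("pics/w1.png",cv2.resize(f["img"][...,::-1],(800,600)))
pickle.dump((f,T),open("w1.pkl","wb"))
```

```text
2.8 [ 0.43004719 -0.09059088  0.29988487] [[-0.001, -0.948, -0.317, 0.511], [-1.0, 0.001, 0.0, -0.089], [0.0, 0.317, -0.948, 0.443], [0.0, 0.0, 0.0, 1.0]] 289.9412361148282
fork [188.8 105.7] 0.63 [0.4907 0.0146 0.    ]
head_home [199.1 115.9] 0.95 [ 0.4827 -0.0168  0.085 ]
hole_home [138.6 106.2] 0.68 [0.494  0.0544 0.085 ]
clip_block [295.3 151.5] 0.64 [ 0.4225 -0.1445  0.    ]
clip_block [302.4 161.4] 0.61 [ 0.4068 -0.1561  0.    ]
clip [304.5 164. ] 0.76 [ 0.4168 -0.1504  0.058 ]
clip_eye [306.5 164.8] 0.67 [ 0.426  -0.1462  0.1   ]
clip_eye [302.3 159.3] 0.41 [ 0.4328 -0.1408  0.1   ]
clip_tip [297.2 161.2] 0.66 [ 0.4102 -0.1463  0.013 ]
```

View pics/w1.png

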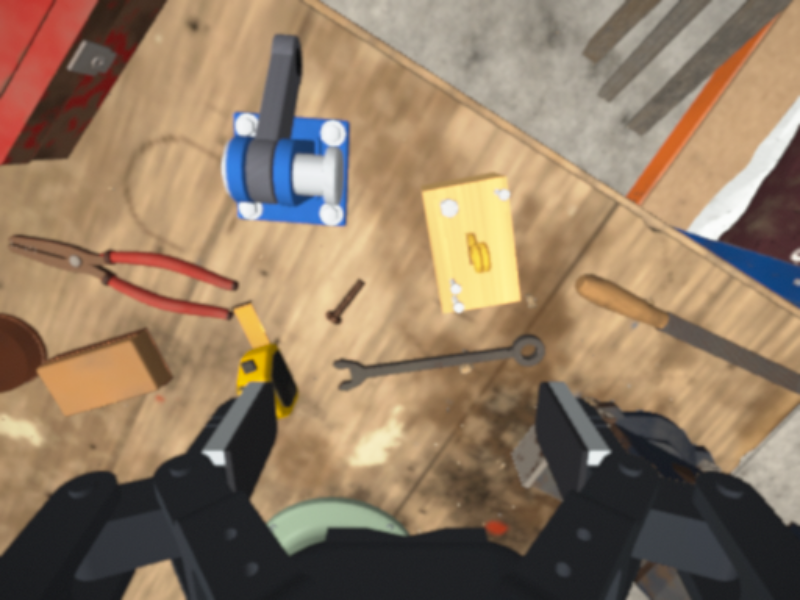

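The wrist picture shows the fork's pin axis nearly horizontal, with the head at (338,178). The block's corners are near (422,190) to (521,300), and the cotter's coil is at (485,258) with part of it showing at (470,238). I'll compute the yaws and zoom in on the cotter to see which way the bow faces.

Run:
```python
import pickle
from h import *
f,T=pickle.load(open("w1.pkl","rb"))
k=.64
for n,z,P in [("base",.01,[(234,112),(350,121),(346,226),(237,220)]),("block",.058,[(422,190),(508,177),(521,300),(443,314)])]:
    W=np.array([onz(f,np.array(p)*k,z,T)[:2] for p in P]);print(n,W.round(4).tolist(),W.mean(0))
    r=cv2.minAreaRect(W.astype(np.float32)*1000);print(r)
print("head edge",onz(f,(340*k,178*k),.085,T))
c=np.hstack([cv2.resize(f["img"][110:205,265:340,::-1],(400,507),interpolation=cv2.INTER_CUBIC),cv2.resize(f["img"][70:145,135:230,::-1],(400,507),interpolation=cv2.INTER_CUBIC)])
cv2.imwrite("pics/c1.png",c)
```

```text
base [[0.5366, 0.0629], [0.529, -0.0398], [0.435, -0.0322], [0.4408, 0.0716]] [0.48533675 0.01563068]
((484.9087219238281, 15.920040130615234), (104.60767364501953, 96.17382049560547), 85.79306030273438)
block [[0.4733, -0.103], [0.4837, -0.1737], [0.3764, -0.193], [0.363, -0.1232]] [ 0.42412383 -0.14824538]
((424.61773681640625, -148.25648498535156), (112.15086364746094, 71.46514892578125), 10.402732849121094)
head edge [ 0.484991   -0.03907679  0.085     ]
```

View pics/c1.png

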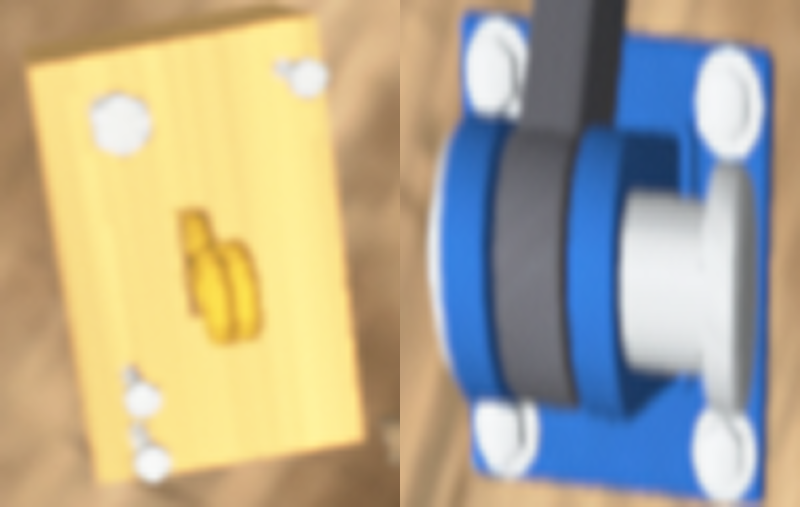

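Both cameras' detections put the cotter's eye on the +x side of its leg, so the bow faces world +x at about 10.4° yaw. The fork's yaw is about -4°. Next I'll push the pin home with shut, slightly tilted fingers.

```bash
cat >> h.py <<'E'
YF=np.radians(-4.2); FX=np.array([np.cos(YF),np.sin(YF),0]); FY=np.array([-np.sin(YF),np.cos(YF),0]); FZ=np.array([0,0,1.])
FORK=np.array([.488,.0155,0])
def fk(x,y,z): return FORK+x*FX+y*FY+z*FZ
E
python3 - <<'E'
from h import *
a=np.radians(28); rv=rot(FX,np.sin(a)*FY-np.cos(a)*FZ)
grab(40)
movep(fk(0,-.115,.13),rv)
move_l(fk(0,-.105,.080),.15)
s0=get_state();print(s0["clock"],s0["contact_force"])
hit=move_l(fk(0,0.01,.080),.035,until_force=11)
s=get_state();p=s["position"];print(hit,s["clock"],p,(p-FORK)@FY,s["contact_force"]-s0["contact_force"])
move_l(p-.03*FY,.15); move_l(p-.04*FY+.08*FZ,.25)
E
```

```text
5.2083 [-0.08157507  0.10329003 -0.23894578]
True 7.0917 [ 0.48532948 -0.02442913  0.07975873] -0.040017479809107304 [-0.97551339 -3.85194128  1.68875078]
```

Run:
```python
from h import *
import pickle
let_go()
movep([0.405,.035,.185],rot([1,0,0],[0,0,-1]))
st=get_state(); f=grab_frame("wrist")
T=np.eye(4);T[:3,:3]=R.from_rotvec(st["eef_rot"]).as_matrix();T[:3,3]=st["position"];T=T@f["T_tool_cam"]
for n,z in dict(fork=0,head_home=.085,hole_home=.085).items():
    for d in tip_of("wrist",n)[:2]: print(n,np.round(d["centre"],1),round(d["score"],2),onz(f,d["centre"],z,T).round(4))
print(get_state()["clock"],T[:3,3])
pickle.dump((f,T),open("w2.pkl","wb"))
cv2.imwrite("pics/w2.png",cv2.resize(f["img"][...,::-1],(800,600)))
```

```text
fork [281.1  88.7] 0.81 [0.4887 0.0145 0.    ]
head_home [326.   92.7] 0.73 [ 0.4849 -0.0155  0.085 ]
hole_home [237.1  80.6] 0.92 [0.4938 0.0553 0.085 ]
9.5 [0.48526496 0.03745234 0.32864336]
```

View pics/w2.png

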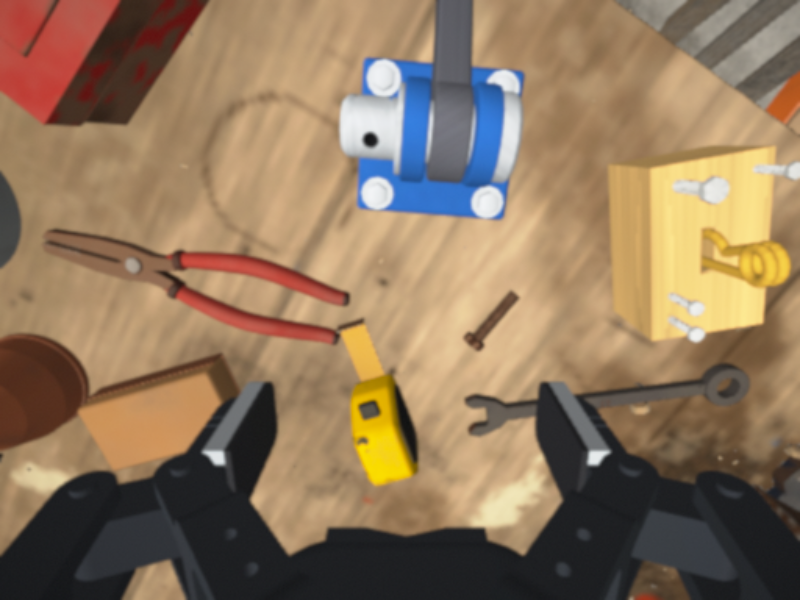

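The pin is home: the head sits against the cheek, and the cross hole is clear of the washer at (371,139). The cotter, seen obliquely at (745,260), has its bow on the +x side as expected. I'll work out the hole mouth and lean from this image, along with the cotter's eye.

Run:
```python
import pickle
from h import *
f,T=pickle.load(open("w2.pkl","rb")); k=.64
W=np.array([onz(f,np.array(p)*k,.01,T)[:2] for p in [(365,57),(523,70),(505,218),(359,208)]]);print(W.round(4).tolist(),cv2.minAreaRect(W.astype(np.float32)*1000))
g=f["img"].astype(int)
for c in (228,232,250-6): print(c,g[52:110,c].tolist()[::1] if 0 else [int(v.sum()/3) for v in g[54:108,c]])
sub=g[75:105,225:252].sum(2)/3; ys,xs=np.where(sub<90); print("hole px",xs.mean()+225,ys.mean()+75,len(xs))
for n in ("clip_eye","clip","clip_block"):
    f2=grab_frame("wrist") if n=="clip_eye" else None
    for d in tip_of("wrist",n)[:2]: print(n,d["centre"].round(1) if hasattr(d["centre"],"round") else d["centre"],d["score"],onz(f,d["centre"],{"clip_eye":.102,"clip":.058,"clip_block":0}[n],T))
c=np.hstack([cv2.resize(f["img"][50:115,210:280,::-1],(420,390),interpolation=cv2.INTER_CUBIC),cv2.resize(f["img"][130:200,440:512,::-1],(380,390),interpolation=cv2.INTER_CUBIC)])
cv2.imwrite("pics/c2.png",c)
f1,T1=pickle.load(open("w1.pkl","rb"))
print("eye tri",tri([ray(f1,(306.5,164.8),T1),ray(f,np.array((765,263))*k,T)]))
```

```text
[[0.5372, 0.0633], [0.53, -0.0371], [0.436, -0.0324], [0.4427, 0.0699]] ((486.6155700683594, 15.6806640625), (102.4773178100586, 94.69747924804688), 86.2589111328125)
228 [153, 151, 149, 147, 145, 142, 141, 153, 173, 187, 193, 198, 203, 210, 217, 221, 226, 231, 235, 237, 239, 239, 240, 240, 239, 239, 237, 236, 234, 233, 232, 230, 230, 228, 226, 224, 222, 220, 217, 212, 207, 201, 193, 186, 174, 157, 137, 124, 119, 118, 117, 116, 112, 109]
232 [138, 137, 135, 135, 135, 135, 141, 154, 170, 181, 189, 195, 201, 207, 213, 219, 224, 227, 231, 233, 234, 235, 235, 236, 237, 237, 236, 235, 234, 234, 231, 218, 186, 156, 131, 120, 131, 154, 179, 197, 203, 199, 192, 184, 177, 165, 151, 139, 130, 130, 130, 130, 129, 129]
244 [235, 231, 222, 219, 229, 237, 231, 201, 170, 170, 177, 184, 189, 195, 201, 208, 217, 222, 226, 228, 230, 232, 233, 233, 234, 234, 234, 233, 233, 231, 230, 228, 227, 226, 225, 223, 221, 220, 217, 212, 206, 202, 196, 189, 182, 173, 161, 148, 136, 127, 126, 126, 126, 125]
hole px 236.52727272727273 89.07272727272728 55
clip_eye [483.2, 169.1] 0.78 [ 0.42679967 -0.14283915  0.102     ]
clip [452.2, 165.9] 0.64 [ 0.41853218 -0.14734143  0.058     ]
clip_block [419.3, 147.4] 0.89 [ 0.42579927 -0.14481581  0.        ]
clip_block [276.0, 87.2] 0.71 [0.49020919 0.01997474 0.        ]
eye tri [ 0.42777697 -0.14536828  0.10511683]
```

View pics/c2.png

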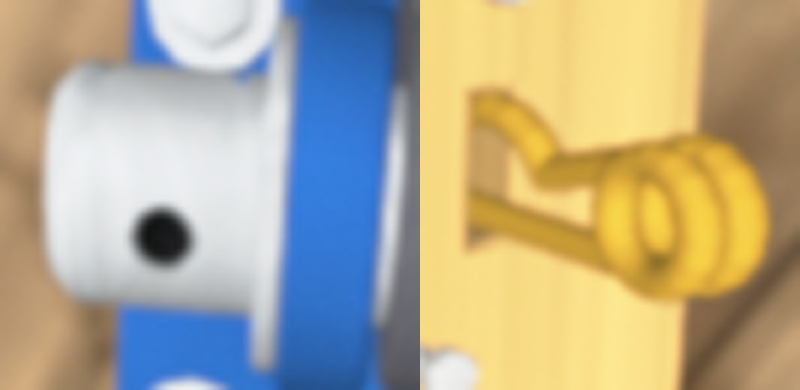

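The hole mouth sits about 6.3 mm to -x of the axis, which means a lean of about 25°. The pin axis crosses near (0.494, 0.0555). Now I'll go and grasp the cotter, checking it once from the hover position.

```bash
cat >> h.py <<'E'
def camT(st,f):
    T=np.eye(4);T[:3,:3]=R.from_rotvec(st["eef_rot"]).as_matrix();T[:3,3]=st["position"];return T@f["T_tool_cam"]
E
python3 - <<'E'
from h import *
import pickle
yb=np.radians(10.4);BX=np.array([np.cos(yb),np.sin(yb),0]);BY=np.array([-np.sin(yb),np.cos(yb),0])
rv=rot(BX,[0,0,-1])
e=np.array([.4265,-.1455,.103])
movep(e+[0,0,.06],rv)
st=get_state();f=grab_frame("wrist");T=camT(st,f)
for d in tip_of("wrist","clip_eye")[:2]:
    print(d["score"],np.round(d["centre"],1),onz(f,d["centre"],.103,T).round(4))
for d in silhouettes("wrist","clip")[:1]:
    ys,xs=np.where(d["mask"]);print("mask",xs.min(),xs.max(),ys.min(),ys.max())
print(get_state()["clock"])
pickle.dump((f,T),open("w3.pkl","wb"))
cv2.imwrite("pics/w3.png",f["img"][...,::-1])
E
```

```text
0.56 [264.1 202.1] [ 0.4285 -0.1465  0.103 ]
10.6083
```

View pics/w3.png

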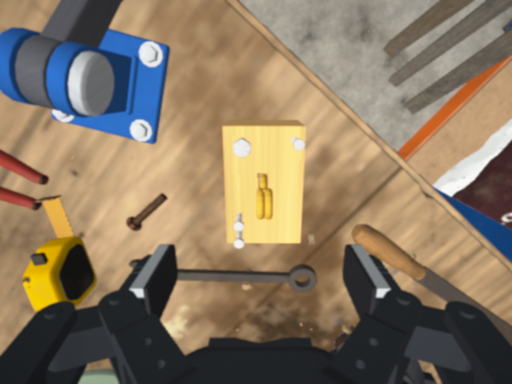

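The block is square with the camera, so the yaw is right, and the coil is centred at (264,203). Now I'll descend and grip lightly first.

Run:
```python
from h import *
yb=np.radians(10.4);BY=np.array([-np.sin(yb),np.cos(yb),0])
e=np.array([.428,-.1462,.103])
move_l(e-[0,0,.020],.12)
c0=get_state()["contact_force"]
grab(20)
s=get_state();d=s["contact_force"]-c0;print(s["clock"],s["finger_gap"],s["grasp_force"],"F",d.round(2),"along BY",d@BY,s["wrist_torque"].round(3))
```

```text
12.0833 0.13574667666876916 24.196890592575073 F [ 0.14 -2.59  0.37] along BY -2.5708271134049987 [-0.431  0.086 -0.01 ]
```

The grip is nearly centred, with 2.6 N sideways. I'll re-grip 5 mm higher so the fingertips clear the fork's cheek later. Then I'll lift the cotter, carry it to the leaning hole axis and look.

```bash
cat >> h.py <<'E'
A=np.array([.494,.0555,.085]); EO=np.array([-.009,0,.074])  # tip in tool frame
def clipR(th):
    u=-np.sin(th)*FX+np.cos(th)*FZ; x=np.cos(th)*FX+np.sin(th)*FZ
    return np.c_[x,np.cross(-u,x),-u],u
def tcp_for(tip,th,off=EO):
    M,u=clipR(th); return tip-M@off, R.from_matrix(M).as_rotvec()
E
python3 - <<'E'
from h import *
import pickle
yb=np.radians(10.4);BY=np.array([-np.sin(yb),np.cos(yb),0])
let_go()
p=get_state()["position"]-.0008*BY; p[2]=.088
move_l(p,.1); c0=get_state()["contact_force"]
grab(80); s=get_state();d=s["contact_force"]-c0
print(s["clock"],s["finger_gap"],d.round(2),d@BY)
move_l(p+[0,0,.058],.12)
th=np.radians(25); M,u=clipR(th)
P,rv=tcp_for(A+u*.030,th)
print(P,ik(P,rv))
mid=(p+P)/2;mid[2]=.21
movep(mid,rv); movep(P,rv)
st=get_state();f=grab_frame("wrist");T=camT(st,f)
print(st["clock"],st["position"],st["contact_force"])
tip=A+u*.030
def proj(X):
    c=np.linalg.inv(T)@np.r_[X,1];return (f["fx"]*c[0]/c[2]+f["cx"],f["fy"]*c[1]/c[2]+f["cy"])
print("pred tip",proj(tip),"mouth",proj(A+u*.015),"eye",proj(tip+.089*u+.009*M[:,0]))
for n in("clip_tip","clip_eye","hole_home"):print(n,[(np.round(d["centre"],1),round(d["score"],2)) for d in tip_of("wrist",n)[:2]])
pickle.dump((f,T),open("w4.pkl","wb"))
cv2.imwrite("pics/w4.png",cv2.resize(f["img"][...,::-1],(800,600)))
E
```

```text
13.7083 0.12079877473978447 [-0.33 -0.42 -0.67] -0.3492143077613229
[0.4583006  0.0581216  0.18305957] [-0.01844553 -0.07465125 -0.91564033  0.29405128 -0.02317457 -3.09186525]
19.8083 [0.45829487 0.05809338 0.18306704] [-0.74031174  0.45364399 -0.15846611]
pred tip (np.float64(261.03946153190265), np.float64(208.25141107896593)) mouth (np.float64(260.95751462319225), np.float64(201.56661862339573)) eye (np.float64(261.88471430645035), np.float64(258.8364269277196))
clip_tip [(array([261.9, 218.7]), 0.94)]
clip_eye [(array([258.3, 259.6]), 0.63)]
hole_home [(array([261.8, 194.3]), 0.74)]
```

View pics/w4.png

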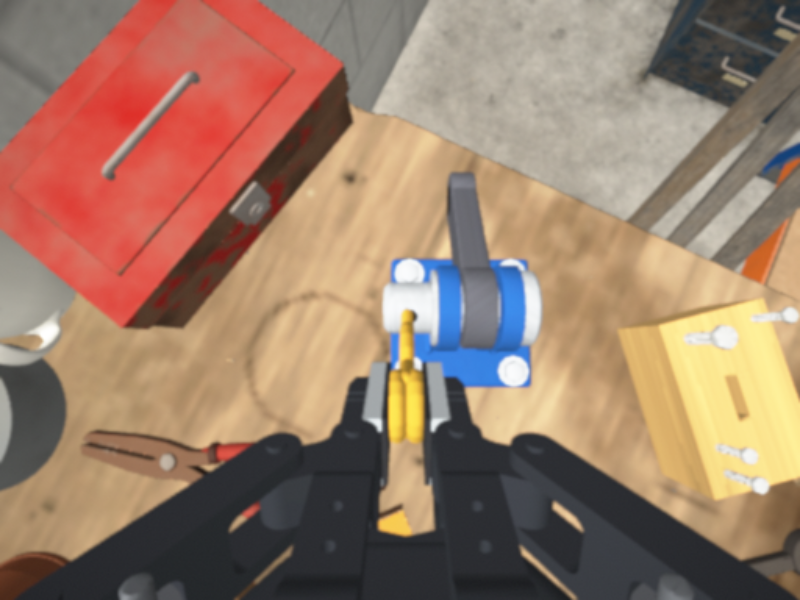

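The cotter is held squarely and its leg points at the pin's hole near (409,315). I'll enlarge that spot, because the bow lies in front of the leg.

Run:
```python
import pickle
from h import *
f,T=pickle.load(open("w4.pkl","rb"))
c=cv2.resize(f["img"][170:250,230:310,::-1],(600,600),interpolation=cv2.INTER_CUBIC)
cv2.imwrite("pics/c4.png",c)
th=np.radians(25);M,u=clipR(th);tip=A+u*.03
def proj(X):
    c=np.linalg.inv(T)@np.r_[X,1];return np.array((f["fx"]*c[0]/c[2]+f["cx"],f["fy"]*c[1]/c[2]+f["cy"]))
o=tip+.045*u
for n,x,z in [("bowend",.016,-.029),("narrow",.010,-.016),("bow0",.019,0),("tip",0,-.045),("leg0",0,-.02)]: print(n,(proj(o+M[:,0]*x+u*z)-[230,170])*7.5)
print("hole",(proj(A+u*.015)-[230,170])*7.5)
```

```text
bowend [233.7740625  198.41543828]
narrow [234.38863184 306.26477717]
bow0 [235.56177626 282.08236951]
tip [232.79596149 286.88558309]
leg0 [234.00472386 385.48998051]
hole [232.18135967 236.74963968]
```

View pics/c4.png

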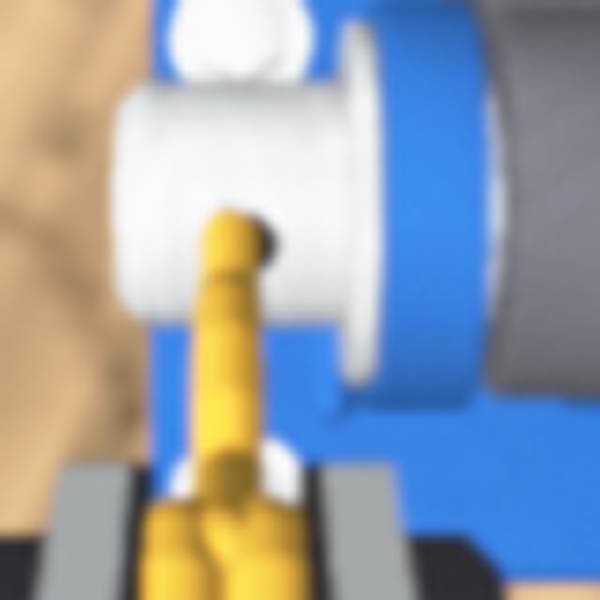

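The picture shows the hole centre near crop (241,240). The bow end is about 35 px lower than predicted while the coil matches, so the cotter is pitched about 3° in the grip, with the tip towards -x. It is also about 1 mm off along the pin. I'll correct for both and feel gently along the hole axis.

```bash
cat >> h.py <<'E'
DL=np.radians(2.9); TO=np.array([-.0135,0,.0738])
def hand(tip,th,dl=DL,to=TO):
    M,_=clipR(th+dl); return tip-M@to, R.from_matrix(M).as_rotvec()
def fF():
    c=get_state()["contact_force"]; return np.array([c@FX,c@FY,c[2]])
E
python3 - <<'E'
from h import *
th=np.radians(25); M,u=clipR(th); x=M[:,0]
L=[(0,0),(.002,0),(-.002,0),(0,.0015),(0,-.0015),(.0035,0),(-.0035,0)]
for i,(dx,dy) in enumerate(L):
    base=A+x*dx+FY*(dy-.0011)
    P,rv=hand(base+u*.020,th)
    move_l(P,.08,rot=rv); sleep(.1); c0=fF()
    Q,_=hand(base+u*.006,th)
    hit=move_l(Q,.025,until_force=3)
    s=get_state(); r=.020-(P-s["position"])@u
    print(i,dx,dy,hit,"r",round(r,4),"F",(fF()-c0).round(2),s["clock"])
    if r<.0115: break
    if i==4: break
E
```

```text
0 0 0 False r 0.0059 F [-0.42  0.57 -0.13] 21.0917
```

It entered to 6 mm from the axis with no contact, so it should be in the hole. Turning the pin plumb will confirm that through the reaction force.

Run:
```python
from h import *
c0=fF(); base=A-FY*.0011
for d in (20,15,10,5,0):
    th=np.radians(d); _,u=clipR(th)
    P,rv=hand(base+u*.005,th)
    hit=move_l(P,.03,rot=rv,until_force=8)
    print(d,hit,(fF()-c0).round(2),get_state()["wrist_torque"].round(2),get_state()["clock"])
    if hit: break
f=grab_frame("wrist")
cv2.imwrite("pics/c5.png",cv2.resize(f["img"][150:270,190:350,::-1],(800,600),interpolation=cv2.INTER_CUBIC))
print(get_state()["q"].round(3))
```

```text
20 False [ 0.17 -1.43  0.01] [0.07 0.42 0.02] 21.4833
15 False [1.09 0.37 0.49] [ 0.    0.36 -0.01] 21.8667
10 False [ 0.66 -2.06  0.68] [-0.06  0.33  0.03] 22.25
5 False [ 1.02 -2.08  0.16] [-0.25  0.34 -0.05] 22.6333
0 False [-2.11 -2.18 -0.36] [-0.31  0.46 -0.04] 23.0167
[-3.800e-02  2.670e-01 -4.630e-01  7.890e-01 -2.000e-03 -3.107e+00]
```

View pics/c5.png

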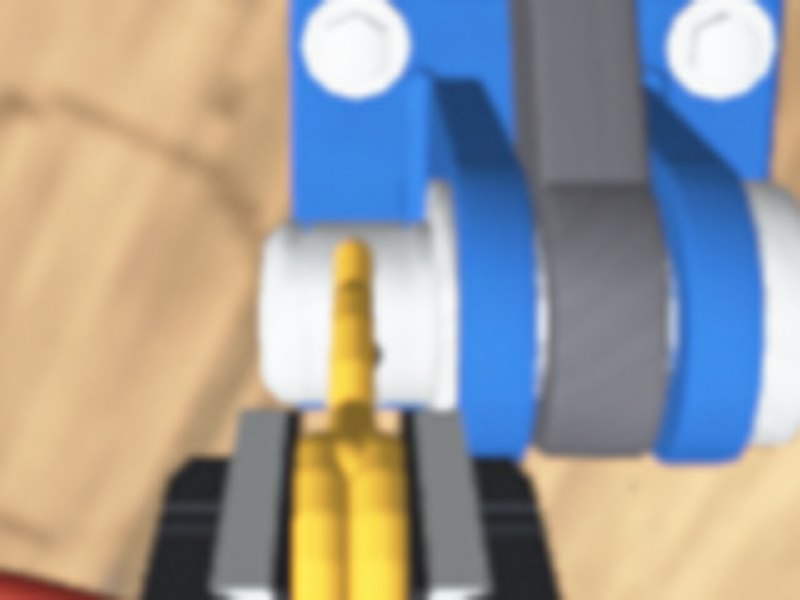

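The hole is now plumb under the leg: its edge shows at (377,355), which is where the pin's top should appear, and the leg is centred on it. Now I'll push down in short checked steps.

```bash
cat > push.py <<'E'
from h import *
import sys
z0,z1,step,lim=map(float,sys.argv[1:5]); base=A-FY*.0014
c0=np.array([float(v) for v in sys.argv[5:8]]) if len(sys.argv)>5 else fF()
z=z0
while z>z1-1e-6:
    P,rv=hand(base+FZ*z,0)
    hit=move_l(P,.03,rot=rv,until_force=lim)
    s=get_state(); c=fF()-c0
    print(round(z,4),hit,"err",((P-s["position"])*1000).round(1),"F",c.round(1),"tq",s["wrist_torque"].round(2),round(s["clock"],2),round(s["finger_gap"],3))
    if hit or abs(c[2])>11 or np.linalg.norm(c[:2])>9: break
    z-=step
E
python3 push.py 0.003 -0.015 0.003 8 0 0 0
```

```text
0.003 False err [ 0.5 -0.2  0.2] F [-2.5 -0.4 -1.2] tq [-0.14  0.45  0.05] 23.32 0.119
0.0 False err [ 0.4 -0.1  0.4] F [-1.9 -0.5 -1.4] tq [-0.1   0.54  0.05] 23.57 0.12
-0.003 False err [ 0.2 -0.   0.4] F [-1.8 -1.5 -1.7] tq [-0.13  0.58 -0.03] 23.82 0.124
-0.006 False err [ 0.1 -0.   0.3] F [-1.9 -1.  -1.8] tq [-0.11  0.53 -0.03] 24.07 0.124
-0.009 False err [-0.6  0.1 -0.1] F [ 0.   0.2 -2. ] tq [-0.18  0.12  0.03] 24.32 0.126
-0.012 False err [-0.7  0.  -0.1] F [ 0.6  0.6 -1.2] tq [-0.19 -0.11 -0.02] 24.57 0.122
-0.015 False err [-0.6  0.  -0.1] F [ 1.6 -0.2  0.1] tq [-0.19 -0.33 -0.01] 24.82 0.126
```

```bash
python3 push.py -0.018 -0.036 0.003 10 0 0 0
```

```text
-0.018 False err [-0.5  0.  -0. ] F [ 2.1 -0.7 -0.7] tq [-0.2  -0.49 -0.01] 25.07 0.121
-0.021 False err [-0.6  0.1 -0.1] F [ 3.8 -0.1 -0.3] tq [-0.23 -0.69  0.02] 25.32 0.121
-0.024 False err [-0.6  0.1 -0.1] F [3.8 0.3 0.1] tq [-0.32 -0.75  0.01] 25.57 0.12
-0.027 False err [-0.5  0.1  0.1] F [ 4.6 -0.4 -1.7] tq [-0.29 -1.08  0.  ] 25.82 0.121
-0.03 False err [-0.4  0.   0.3] F [ 5.5 -0.1 -3.8] tq [-0.29 -1.36 -0.01] 26.07 0.12
-0.033 False err [-0.2 -0.1  0.8] F [ 6.9 -0.2 -6.8] tq [-0.18 -1.54  0.02] 26.32 0.123
-0.036 False err [ 0.5 -0.4  1.3] F [ 7.   0.4 -9.1] tq [-0.02 -1.55  0.02] 26.57 0.123
```

The cotter is now pulling the hand down, so the bow has gone over. I'll ease 1 mm towards +x to relieve the side load and follow it down.

```bash
sed -i 's/base=A-FY\*.0014/base=A-FY*.0014+FX*.0012/' push.py; python3 push.py -0.039 -0.046 0.003 12 0 0 0; python3 -c "
from h import *
print([(d['centre'],d['score']) for c in ('wrist',) for _ in [grab_frame(c)] for n in ('clip_eye','clip_tip','hole_home') for d in tip_of(c,n)[:1]])"
```

```text
-0.039 False err [1.7 0.1 1.6] F [  4.8  -1.9 -10.5] tq [-0.42 -1.03 -0.03] 26.82 0.121
-0.042 False err [ 1.2 -0.3  0.5] F [ 1.4 -0.4 -5.6] tq [-0.06 -0.19  0.06] 27.07 0.123
-0.045 False err [ 0.4 -0.  -0.1] F [-0.2 -0.8 -0.3] tq [-0.24  0.18  0.06] 27.32 0.123
[([258.3, 260.6], 0.66), ([264.0, 213.1], 0.77), ([262.1, 241.4], 0.63)]
```

The load has dropped to nearly zero exactly at the fitted depth. I'll let go, back off straight up and check by triangulation.

Run:
```python
from h import *
let_go(); p=get_state()["position"]
print(get_state()["contact_force"].round(1))
move_l(p+FZ*.09,.12); q=get_state()["position"]; move_l(q-FX*.07,.2); sleep(.3)
fs={}
for c in("wrist","scene","top"):
    st=get_state();f=grab_frame(c);T=camT(st,f) if c=="wrist" else f["cam_to_world"]
    for n,z in dict(clip_eye=.129,clip=.085,clip_tip=.04,hole_home=.085).items():
        for d in tip_of(c,n)[:1]: print(c,n,np.round(d["centre"],1),round(d["score"],2),onz(f,d["centre"],z,T).round(4)); fs.setdefault(n,[]).append(ray(f,d["centre"],T))
    m=silhouettes(c,"clip")
    if c=="wrist" and m: ys,xs=np.where(m[0]["mask"]);print("mask",xs.min(),xs.max(),ys.min(),ys.max(),len(xs))
for n,r in fs.items():
    if len(r)>1: print(n,"tri",tri(r).round(4))
print("expect eye",A+.009*FX+.044*FZ,get_state()["clock"])
```

```text
[ 0.7 -0.3  0.7]
wrist clip_eye [256.4 118.7] 0.78 [0.5002 0.0571 0.129 ]
wrist clip [263.2 121.3] 0.6 [0.496  0.0518 0.085 ]
wrist hole_home [261.5 122.5] 0.97 [0.4951 0.0534 0.085 ]
mask 250 266 99 132 546
scene clip_eye [244.6 162.8] 0.46 [0.4967 0.0592 0.129 ]
scene clip [245.6 176.7] 0.43 [0.506  0.0459 0.085 ]
scene clip_tip [248.1 197.9] 0.52 [0.4888 0.0584 0.04  ]
scene hole_home [249.6 177.9] 0.57 [0.495  0.0446 0.085 ]
clip_eye tri [0.4997 0.0567 0.1271]
clip tri [0.4976 0.0531 0.0909]
hole_home tri [0.493  0.0515 0.0884]
expect eye [0.50297583 0.05484086 0.129     ] 30.8417
```

```bash
python3 -c "
from cell import *
print(sign_off())"
```

```text
the job is handed in; nothing more can be done
None
```

The pin is home and the cotter fitted and released. Force on the hand dropped to about zero at the fitted depth, and cameras put the eye at 127 mm (129 expected); handed in at about 31 s, with no verdict shown.

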